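Run the vial tray to its stop and start the clamp bolt

TASK

Slide the vial tray along its rails by its black fin until it is fully home against the stop at the clamp block. Then, by the pink crank handle, turn the clamp bolt backward (counter-clockwise from above) until you feel it drop into its thread, stop there, and turn it forward (clockwise) one full turn so that it is properly started. Finish while still gripping the crank handle, keeping the bolt at that turn; leave the tray home and do not disturb the loose things around.

Things in the scene. Friction and masses are not known exactly. Their poses are not given: they have to be found in the camera images.
- bed: the fixed slide unit, a grey base plate 150 x 540 x 12 mm. Origin: centre of its underside on the table. Its y axis runs along the rails towards the clamp block (white, 110 x 110 mm, top 58 mm above the table, centred at +190 mm along y); z up. Place and yaw (within about 15 degrees) vary.
- tray (a joint): travel of the light-grey vial tray (124 x 250 mm, top 48 mm above the table, blue-capped vials up to 68 mm) along the bed's +y, in m: 0 = home against the stop at the clamp block, negative = short of it (down to -0.118). Friction about 2.5 N; it stays where left, the stop is hard.
- fin (a point): middle of the upper part of the black upright fin on the tray's end away from the clamp block; the fin is 44 mm (bed x) by 16 mm (bed y), stands 58 to 110 mm above the table, this point 88 mm; 29 mm free along y on the vial side, more on the other. It rides with the tray.
- bolt_axis (a point): point on the bolt's upright axis at the top of the fixed brass boss (62 mm across) that stands on the clamp block, 100 mm above the table. The bolt turns about the vertical through this point.
- sleeve_mid (a point): centre of the pink crank handle: upright round sleeve, 19 mm across, 54 mm tall, closed top, 42 mm from the bolt axis. It spins freely on its pin: carry it round the circle without turning the gripper. It also slides freely up its pin by 38 mm, so held at one height it lets the bolt sink by its own weight. At the start it rests on the crank arm, whose top is 150 mm above the table.
- bolt (a joint): turn of the bolt and crank, rad, growing clockwise from above (forward); use differences. At the start its thread end lies on top of the boss's thread, 0.8 to 3.2 rad forward of the thread's start. Turned backward it stays level, then drops; about 0.6 rad beyond the drop it meets a hard stop. Then forward turning takes it down 10 mm a turn, with little torque.
- bolt_lift (a joint): height of the bolt, m: 0 at the start, about -0.009 to -0.010 just after the drop, -0.019 to -0.020 after one more turn forward. Seen too: a red and above it a yellow band on the shank, each 10 mm high; the red one sinks into the boss at the drop, the yellow one in the turn forward. The bolt cannot be pulled up out of the boss.
- vial_a: loose capped vial, 23 mm across, 42 mm tall, standing on the table beside the slide; leave alone. Origin: centre of its underside.
- vial_b: second loose vial, the same; leave alone.
- reagent: amber bottle, 70 mm across, 150 mm tall; leave alone. Origin: centre of its underside.
- jar: clear jar with white lid, 64 mm across, 75 mm tall; leave alone. Origin: centre of its underside.
- beaker: glass beaker, 72 mm across, 90 mm tall; leave alone. Origin: centre of its underside.
- tub: clear open tub, 130 x 100 x 50 mm; leave alone. Origin: centre of its underside.

How it is judged:
By the outcome, as a careful person would: the job done as asked, in the order asked, and still so for the second after the job is handed in, while the arm keeps its last pose, push and grip.
It also fails if it takes over 64 s, if anything falls off the work surface, if the arm or the gripper's body presses on something with over 40 N, if the wrist force passes 120 N, or if a joint passes its speed limit or range.

ROBOT

A 7-joint arm with a two-finger parallel gripper is mounted at the origin on the work surface. World frame = base frame: x ahead of the robot, y to its left, z up, the work surface at z = 0. Lengths are in mm, angles in rad, forces in N, time in s.
With the tool pointing down it reaches from about 400 to 875 mm from the base axis. Payload 4.4 kg.
Tool frame: the origin (TCP) lies at the very end of the fingers, on their centre line; the grasp point (between the pads) lies 19 mm behind it; z points along the fingers, y is the direction in which the jaws open and shut (so a half turn about z gives the same grasp; the last joint's range is limited). The gripper opens to 85 mm and grips with 20 to 120 N. Pads are 22 mm wide; open, the fingers measure 114 mm over their backs; the gripper's body (76 mm by 85 mm) begins 54 mm behind the grasp point. The pads swing forward as they close: fully open they stand 13 mm farther back than shut.
Start: joints at [-1.307, 0.628, 0.038, 1.517, -0.027, 0.996, -0.02], TCP at [210.481, 614.992, 231.313] pointing down, gripper open.
Joint ranges: [-3.06, 3.06], [-0.37, 2.12], [-1.25, 1.32], [0.18, 2.47], [-1.1, 4.24], [0.23, 1.98], [-2.94, 2.94]. Speed limits (rad/s): [2.57, 2.57, 3.14, 3.14, 3.14, 3.14, 3.14].

INTERFACE

Orientations are given as [roll, pitch, yaw] about the fixed x, y, z axes, in that order (R = Rz(yaw) Ry(pitch) Rx(roll)).
In Python, from cell import ctrl gives the robot as it stands. The module is installed in compiled form; this text tells all that it offers.
- The arm moves only by the shell command python3 -m jog 'ROWS'. ROWS is text: rows parted by semicolons, each of 7 numbers parted by spaces: the shift along the tool's x, y, z in mm, then the turn, a rotation vector about the tool's x, y, z in degrees, then the opening, from -1 (shut) to 1 (fully open). In form: x y z wx wy wz claw; .... A call has 1 to 8 rows; each row is the pose to reach, as a shift and turn from the pose commanded when the call began, along the tool's axes at that moment; what a row does not reach only later rows make up. A row lasts 1/8 s, in which the tool goes at most 62.5 mm and 10.7 degrees, less where a joint would pass 70% of its speed; a pose out of reach is approached as far as the arm can. A call with a gripper value outside its range is refused whole. The fingers move at their own pace and stop on an object; the grip force is fixed at half the most. Time passes only in rows, so rows that repeat a pose let the fingers close. It gives the time, the measured TCP pose, the force and the opening at its end, in the units of the state.
- ctrl.read_state(): the state, without advancing time (a new reading comes with each control period).
- ctrl.get_image(name): name is "side" or "top"; returns a dict with "image" (400x640x3 uint8, red, green, blue), "z_map" (400x640 float32, mm along the optical axis (not along the pixel's ray), 0 where there is no reading), "vertical_fov" (degrees; the focal length in pixels is half the picture's height over the tangent of half this angle, whatever the lens; pixels are square), "cx", "cy" (the principal point, pixels), "k1" (the pictures are not rectified: a ray, as slopes to the right and down, at radius r is drawn at 1 + k1 r^2 times it, then the intrinsics apply), "extrinsics" (4x4, takes a point from world to camera coordinates). Camera axes: x right, y down, z forward; pixel columns grow to the right and rows downward; lengths in mm; the calibration is good to about 2 mm. A picture is of the moment at which its call begins.
- ctrl.finish_job(): hands the job in, once; it reports no verdict.
The state is a dict: "clock": time; "qpos": joint angles; "qd": joint speeds; "tau": joint torques, N m; "eef_pos": TCP position; "tool_rot": TCP orientation; "force": force on the tool from outside, world axes, zero at the start; "torque": the same for the moment, N m; "width": finger opening in mm.
Only numpy, scipy, OpenCV 4.12 (cv2) and the standard library are available. Lean on these libraries where they do the work, as an engineer would, in place of code of your own. Each camera call takes 0.05 s, during which the arm holds its last target.

## Working session

There is one attempt and no reset: what is moved stays moved. The work goes in short steps, Python scripts to look and compute and a shell command to move; the robot and the scene stay as the last step left them, time stands still between calls to the robot, and variables do not carry over. Pictures are saved under pics/ and viewed, and the job is handed in when it is done.

```bash
mkdir -p pics; cat > h.py <<'E'
import numpy as np, cv2
from cell import ctrl
def snap(n,fn):
    d=ctrl.get_image(n); np.savez('pics/'+fn+'.npz',**{k:np.array(v) for k,v in d.items()})
    cv2.imwrite('pics/'+fn+'.png',d['image'][:,:,::-1]); return d
def K(d):
    f=200/np.tan(np.radians(float(d['vertical_fov']))/2)
    return np.array([[f,0,float(d['cx'])],[0,f,float(d['cy'])],[0,0,1]]),np.array([float(d['k1']),0,0,0,0.])
def px2w(d,uv,zw=None):
    k,dist=K(d); E=np.array(d['extrinsics']); R,t=E[:3,:3],E[:3,3]
    uv=np.atleast_2d(np.array(uv,float)); s=cv2.undistortPoints(uv[:,None],k,dist)[:,0]
    r=np.c_[s,np.ones(len(s))]
    if zw is None:
        z=np.array([d['z_map'][int(round(v)),int(round(u))] for u,v in uv]); return (r*z[:,None]-t)@R
    c=-R.T@t; w=r@R; return c+w*((zw-c[2])/w[:,2])[:,None]
def w2px(d,p):
    k,dist=K(d);E=np.array(d['extrinsics'])
    return cv2.projectPoints(np.atleast_2d(np.array(p,float)),cv2.Rodrigues(E[:3,:3])[0],E[:3,3],k,dist)[0][:,0]
E
python3 - <<'E'
from h import *
for n in('side','top'):
    d=snap(n,n+'0'); print(n,np.round(d['extrinsics'],3).tolist(),d['k1'],d['vertical_fov'])
print(ctrl.read_state())
E
```

```text
side [[0.941, -0.338, -0.015, -467.981], [-0.193, -0.5, -0.844, 171.719], [0.277, 0.797, -0.536, 1349.879], [0.0, 0.0, 0.0, 1.0]] -0.00250417249273338 44.071345289844835
top [[-0.006, -1.0, 0.005, -29.819], [-0.997, 0.005, -0.074, 472.315], [0.074, -0.006, -0.997, 1439.067], [0.0, 0.0, 0.0, 1.0]] -0.13119203894765663 47.656730744699594
{'clock': 0.1, 'qpos': array([-1.30680447,  0.62925298,  0.03846116,  1.51827598, -0.02700878,
        0.99629124, -0.02001199]), 'qd': array([-0.00222371, -0.00204044,  0.00090141, -0.00118121, -0.00053385,
        0.000958  ,  0.0001579 ]), 'tau': array([ 2.99655811e-03, -5.64525819e+01,  1.23067617e+00, -1.93970203e+01,
        1.13389871e-02,  5.39404937e-03,  7.93857311e-06]), 'eef_pos': array([210.29599441, 614.44762265, 230.47921315]), 'tool_rot': array([-3.13988359e+00,  1.96283681e-05,  2.81177060e+00]), 'force': array([-1.16394142,  0.25318654, -0.69381945]), 'torque': array([ 0.00040555, -0.04983793,  0.00968653]), 'width': 85.42787297009721}
```

View pics/side0.png

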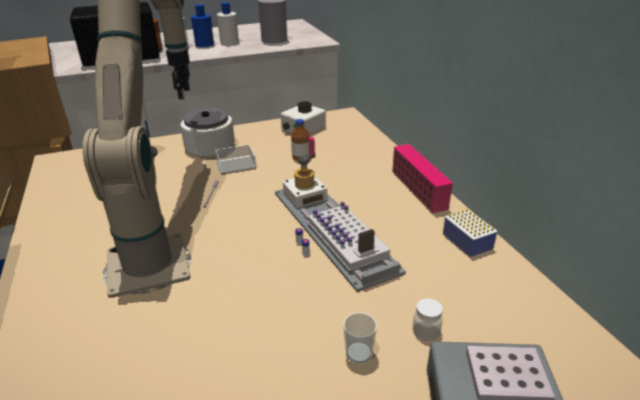

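View pics/top0.png

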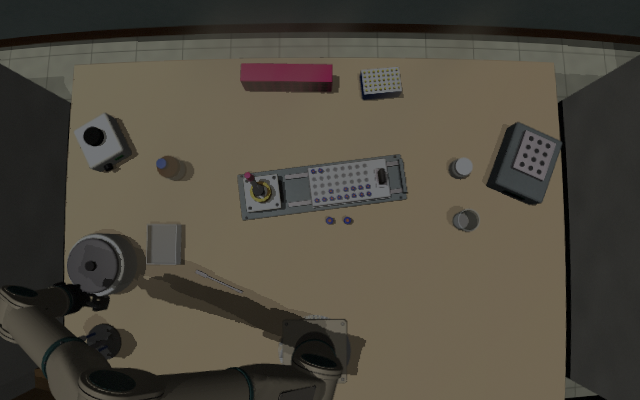

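```bash
python3 - <<'E'
from h import *
t=cv2.imread('pics/top0.png')
cv2.imwrite('pics/top0z.png',cv2.resize(t[140:230,230:420],None,fx=4.2,fy=4.2,interpolation=cv2.INTER_CUBIC))
s=cv2.imread('pics/side0.png')
cv2.imwrite('pics/side0z.png',cv2.resize(s[110:290,260:420],None,fx=3.3,fy=3.3,interpolation=cv2.INTER_CUBIC))
E
```

```text
(no output)
```

View pics/top0z.png

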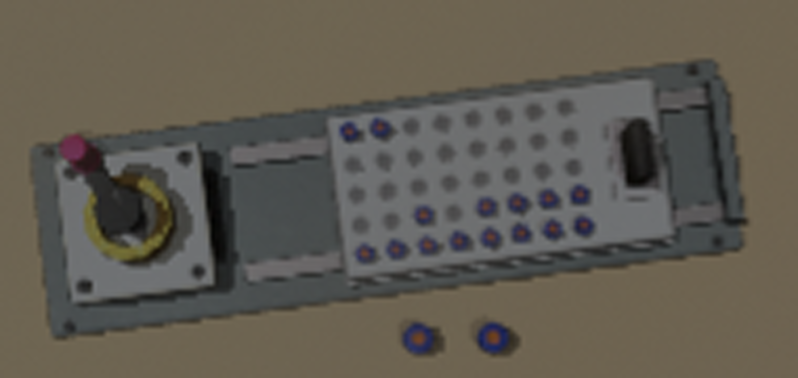

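View pics/side0z.png

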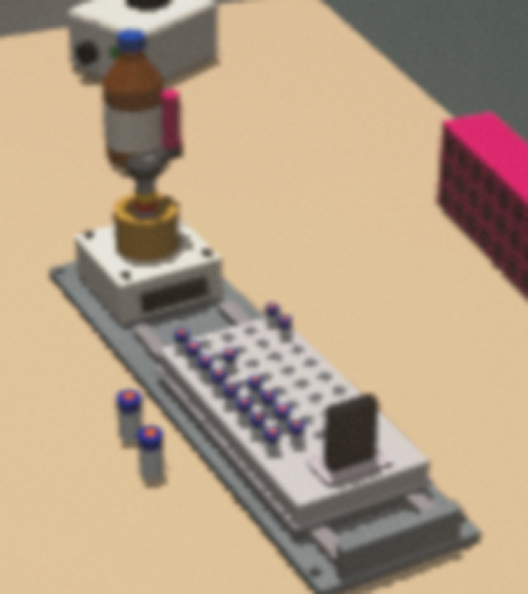

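```bash
python3 - <<'E'
from h import *
d=np.load('pics/top0.npz'); im=d['image']
Z=lambda l:[(230+(u+.5)/4.2-.5,140+(v+.5)/4.2-.5) for u,v in l]
pl=px2w(d,Z([(35,145),(712,60),(742,248),(55,338)]),12)
bl=px2w(d,Z([(56,158),(198,142),(214,287),(74,302)]),58)
print(pl.round(1),bl.round(1)); c=pl.mean(0);cb=bl.mean(0)
ax=(pl[0]+pl[3]-pl[1]-pl[2]);print('c',c,'cb',cb, 'yaw',np.degrees(np.arctan2(-ax[0],ax[1])), np.linalg.norm(ax)/2)
y=(cb-c)[:2];print(np.linalg.norm(y),np.degrees(np.arctan2(-y[0],y[1])))
print('fin',px2w(d,Z([(640,150)]),110))
print('sleeve',px2w(d,Z([(73,148)]),204))
# depth cloud
k,dist=K(d)
vv,uu=np.mgrid[140:230,230:420]; W=px2w(d,np.c_[uu.ravel(),vv.ravel()])
I=im[140:230,230:420].reshape(-1,3).astype(int)
m=(I[:,0]>I[:,1]*1.5)&(I[:,2]>I[:,1]*1.2)&(W[:,0]>450)
p=W[m&(W[:,2]>120)];print('pink',len(p),p.round(0).tolist()[:30])
th=np.arctan2(-ax[0],ax[1]); e=np.array([-np.sin(th),np.cos(th)]); ex=np.array([np.cos(th),np.sin(th)])
q=(W[:,:2]-c[:2]); X=q@ex;Y=q@e
m=(W[:,2]>95)&(W[:,2]<118)&(Y<-100); print('fin depth',m.sum(),W[m].mean(0),X[m].min(),X[m].max(),Y[m].min(),Y[m].max())
m=(W[:,2]>53)&(W[:,2]<64)&(Y>100);print('block',m.sum(),X[m].min(),X[m].max(),Y[m].min(),Y[m].max())
m=(W[:,2]>90)&(W[:,2]<112)&(Y>100);print('boss',m.sum(),X[m].min(),X[m].max(),Y[m].min(),Y[m].max())
s=np.load('pics/side0.npz')
for v,n in(((260+348/3.3,110+400/3.3),'fintop?'),((260+171/3.3,110+93/3.3),'slv top'),((260+146/3.3,110+208/3.3),'boss top')): print(n,v,px2w(s,[v]))
E
```

```text
[[ 572.5  245.    12. ]
 [ 636.7 -282.    12. ]
 [ 489.4 -302.4   12. ]
 [ 422.7  228.1   12. ]] [[556.  220.5  58. ]
 [567.3 113.6  58. ]
 [458.4 101.3  58. ]
 [447.7 206.   58. ]]
c [530.33157508 -27.83323717  12.        ] cb [507.34040792 160.34401006  58.        ] yaw 7.052361697614932 532.7493876151048
189.5765548294878 6.9657745089283605
fin [[ 552.47665138 -210.80336458  110.        ]]
sleeve [[542.92412052 183.68439541 204.        ]]
pink 35 [[551.0, 184.0, 202.0], [551.0, 181.0, 201.0], [549.0, 190.0, 201.0], [549.0, 187.0, 202.0], [548.0, 184.0, 204.0], [549.0, 181.0, 202.0], [549.0, 179.0, 201.0], [546.0, 192.0, 203.0], [546.0, 190.0, 200.0], [545.0, 186.0, 207.0], [545.0, 183.0, 206.0], [545.0, 181.0, 203.0], [546.0, 178.0, 202.0], [545.0, 175.0, 204.0], [543.0, 192.0, 204.0], [543.0, 190.0, 198.0], [543.0, 187.0, 204.0], [542.0, 183.0, 206.0], [542.0, 181.0, 206.0], [542.0, 178.0, 206.0], [543.0, 176.0, 201.0], [540.0, 190.0, 200.0], [540.0, 187.0, 201.0], [540.0, 181.0, 204.0], [540.0, 179.0, 200.0], [540.0, 175.0, 203.0], [537.0, 190.0, 203.0], [537.0, 187.0, 203.0], [537.0, 184.0, 202.0], [537.0, 181.0, 203.0]]
fin depth 80 [ 552.31494821 -213.01046484  106.63880582] -22.501145909503983 21.983382219512766 -195.40156739039077 -179.01194340668934
block 723 -55.34044107742664 54.9980456833685 135.14559303106282 245.67052040751227
boss 160 -31.016096316303045 30.707717125459055 159.24979006070598 222.17943610725573
fintop? (365.45454545454544, 231.21212121212122) [[ 553.79533417 -209.1643027   110.09017964]]
slv top (311.8181818181818, 138.1818181818182) [[544.51666493 181.49642439 204.82207896]]
boss top (304.24242424242425, 173.03030303030303) [[505.95265023 149.60757669 105.38823516]]
```

```bash
cat >> h.py <<'E'
from scipy.spatial.transform import Rotation as Ro
def plan(targets,claw=-1,maxmm=60,maxdeg=10):
    """targets: (x,y,z,angle deg of tool y in world); prints waypoints subdivided"""
    s=ctrl.read_state(); p=s['eef_pos']; R=Ro.from_euler('xyz',s['tool_rot'])
    p0=p; ty=R.as_matrix()[:,1]; a0=np.degrees(np.arctan2(ty[1],ty[0]))
    for x,y,z,a in targets:
        q=np.array([x,y,z]); rows=R.inv().apply(q-p0); n=max(1,int(np.ceil(max(np.linalg.norm(q-p)/maxmm,0))))
        print('->',q.round(0),'rows',n,rows.round(1),'wz',round(-(a-a0),1)); p=q
c0=np.array([530.3,-27.8]); ex=np.array([.9926,.1219]); ey=np.array([-.1219,.9926])
def bed(X,Y): return c0+X*ex+Y*ey
def tobed(p): q=np.array(p)[...,:2]-c0; return np.stack([q@ex,q@ey],-1)
E
python3 - <<'E'
from h import *
d=np.load('pics/top0.npz')
Z=lambda l:[(230+(u+.5)/4.2-.5,140+(v+.5)/4.2-.5) for u,v in l]
print(tobed(px2w(d,Z([(328,118),(348,276),(653,80),(674,236)]),48)))
print('vials,reagent', px2w(d,Z([(419,337),(493,337)]),42), px2w(d,[(163,163)],150))
vv,uu=np.mgrid[140:230,230:300]; W=px2w(d,np.c_[uu.ravel(),vv.ravel()]); r=np.hypot(W[:,0]-507.3,W[:,1]-160.4)
for a,b in((0,8),(8,16),(16,30),(30,40)): m=(r>=a)&(r<b)&(W[:,2]>110); print(a,m.sum(),np.percentile(W[m,2],[5,50,95]) if m.any() else 0)
plan([(400,400,300,50),(500,100,300,7),(*bed(0,-232),280,7),(*bed(0,-232),80,7)])
E
```

```text
[[  61.07284342   36.9727128 ]
 [ -59.48386131   37.02149111]
 [  58.99892565 -211.17292785]
 [ -60.7645081  -210.34000396]]
vials,reagent [[ 420.95167186  -51.33636087   42.        ]
 [ 420.62424142 -106.96477899   42.        ]] [[588.79916372 447.10642204 150.        ]]
0 24 [143.88828748 149.51531495 152.1167819 ]
8 71 [144.55065949 148.26019915 152.02675472]
16 36 [141.52154616 147.81536659 151.29903535]
30 46 [145.91651586 173.68535653 203.96965745]
-> [400 400 300] rows 5 [-248.9 -141.6  -69.3] wz 21.1
-> [500 100 300] rows 6 [-440.7 -393.   -68.8] wz 64.1
-> [ 559. -258.  280.] rows 7 [-612.1 -712.8  -48.3] wz 64.1
-> [ 559. -258.   80.] rows 4 [-612.1 -712.4  151.7] wz 64.1
```

```bash
python3 -m jog '-50 -28 -35 0 0 8 -1; -100 -57 -70 0 0 16 -1; -150 -85 -70 0 0 24 -1; -200 -113 -70 0 0 32 -1; -245 -145 -70 0 0 40 -1; -280 -190 -70 0 0 48 -1; -315 -240 -70 0 0 56 -1; -350 -285 -70 0 0 64 -1'
python3 - <<'E'
from h import *
plan([(500,100,300,7),(*bed(0,-232),280,7),(*bed(0,-232),78,7)])
E
```

```text
clock: 1.1
eef_pos: [449.4, 229.8, 301.1]
tool_rot: [-3.141, 0.0, 1.69]
force: [1.4, 0.5, 0.4]
width: -0.2
-> [500 100 300] rows 3 [-134.9   34.8    1.1] wz -0.2
-> [ 559. -258.  280.] rows 7 [-497.4   50.5   21.2] wz -0.2
-> [ 559. -258.   78.] rows 4 [-497.3   50.6  223.2] wz -0.2
```

```bash
python3 -m jog '-60 15 0 0 0 0 -1; -120 30 0 0 0 0 -1; -180 37 0 0 0 0 -1; -240 40 0 0 0 0 -1; -300 43 0 0 0 0 -1; -360 46 0 0 0 0 -1; -420 48 10 0 0 0 -1; -475 50 20 0 0 0 -1'
python3 - <<'E'
from h import *
plan([(*bed(0,-232),280,7),(*bed(0,-232),78,7)])
E
```

```text
clock: 2.1
eef_pos: [557.6, -235.2, 280.8]
tool_rot: [-3.141, -0.0, 1.695]
force: [0.6, 0.9, 0.1]
width: -0.1
-> [ 559. -258.  280.] rows 1 [-22.9  -1.9   0.8] wz 0.1
-> [ 559. -258.   78.] rows 4 [-22.9  -1.9 202.8] wz 0.1
```

```bash
python3 -m jog '-24 -2 20 0 0 0 -1; -24 -2 80 0 0 0 -1; -24 -2 140 0 0 0 -1; -24 -2 180 0 0 0 -1; -24 -2 203 0 0 0 -1; -24 -2 203 0 0 0 -1'
python3 - <<'E'
from h import *
s=ctrl.read_state();print(tobed(s['eef_pos']),s['eef_pos'])
d=snap('side','side1');t=snap('top','top1')
cv2.imwrite('pics/side1z.png',cv2.resize(cv2.imread('pics/side1.png')[110:310,260:460],None,fx=3,fy=3,interpolation=cv2.INTER_CUBIC))
E
```

```text
clock: 2.85
eef_pos: [557.0, -256.4, 76.1]
tool_rot: [-3.137, -0.003, 1.695]
force: [-0.1, 0.9, 1.0]
width: -0.2
[  -1.33381927 -230.12908317] [ 557.02572961 -256.36257982   76.13474714]
```

View pics/side1z.png

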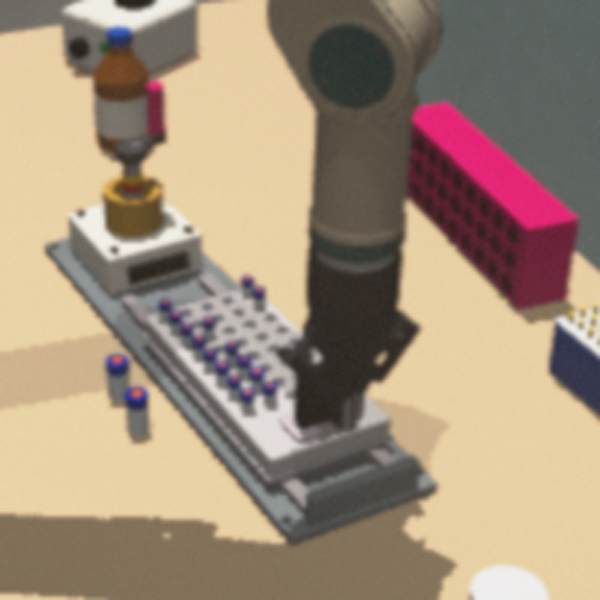

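```bash
python3 -m jog '10 1 0 0 0 0 -1; 20 1 0 0 0 0 -1; 30 1 0 0 0 0 -1; 40 1 0 0 0 0 -1; 50 1 0 0 0 0 -1; 60 1 0 0 0 0 -1; 70 1 0 0 0 0 -1; 80 1 0 0 0 0 -1'
python3 - <<'E'
from h import *
s=ctrl.read_state();print(tobed(s['eef_pos']),s['eef_pos'],s['force'])
E
```

```text
clock: 3.95
eef_pos: [549.9, -177.1, 78.3]
tool_rot: [3.141, 0.0, 1.695]
force: [2.1, -3.6, 1.9]
width: 0.2
[   1.25685093 -150.58431211] [ 549.90153605 -177.09970266   78.33317548] [ 2.11414928 -3.57132085  1.90369171]
```

```bash
python3 -m jog '5 -1 0 0 0 0 -1; 10 -1 0 0 0 0 -1; 15 -1 0 0 0 0 -1; 20 -1 0 0 0 0 -1; 24 -1 0 0 0 0 -1; 28 -1 0 0 0 0 -1'
python3 - <<'E'
from h import *
s=ctrl.read_state();print(tobed(s['eef_pos']),s['force'])
E
python3 -m jog '3 0 0 0 0 0 -1; 6 0 0 0 0 0 -1; 8 0 0 0 0 0 -1'
python3 - <<'E'
from h import *
s=ctrl.read_state();print(tobed(s['eef_pos']),s['force'])
d=snap('top','top2')
cv2.imwrite('pics/top2z.png',cv2.resize(cv2.imread('pics/top2.png')[140:230,230:420],None,fx=4.2,fy=4.2,interpolation=cv2.INTER_CUBIC))
E
```

```text
clock: 4.7
eef_pos: [545.0, -149.8, 78.2]
tool_rot: [-3.141, -0.0, 1.695]
force: [0.9, -2.3, -1.3]
width: -0.2
[  -0.27861447 -122.93336977] [ 0.87569676 -2.30761316 -1.29203316]
clock: 5.08
eef_pos: [544.1, -142.1, 78.2]
tool_rot: [-3.141, 0.0, 1.695]
force: [0.9, -4.6, -3.6]
width: -0.1
[  -0.26069841 -115.17295085] [ 0.91092707 -4.61817622 -3.58697751]
```

View pics/top2z.png

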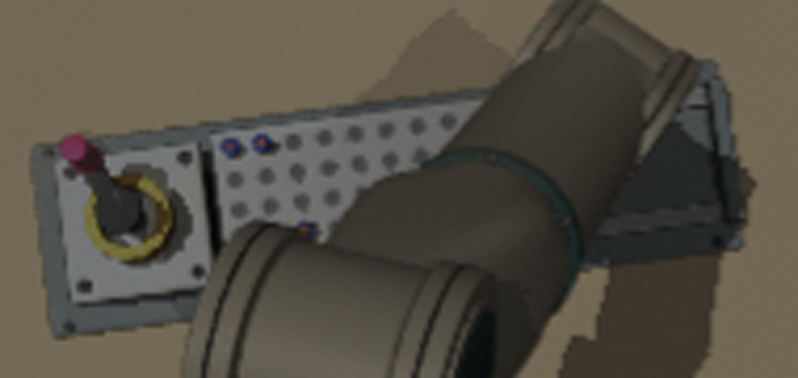

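```bash
python3 -m jog '2 0 0 0 0 0 -1; 4 0 0 0 0 0 -1; 6 0 0 0 0 0 -1; 8 0 0 0 0 0 -1'
python3 - <<'E'
from h import *
s=ctrl.read_state();print(tobed(s['eef_pos']),s['force'])
E
```

```text
clock: 5.62
eef_pos: [544.1, -142.3, 78.4]
tool_rot: [3.139, 0.012, 1.69]
force: [2.7, -19.4, -11.3]
width: 0.3
[  -0.27778818 -115.28424767] [  2.71219443 -19.36963273 -11.34479381]
```

```bash
python3 -m jog '-6 0 0 0 0 0 -1; -16 0 0 0 0 0 -1; -30 0 0 0 0 0 -1; -30 0 -50 0 0 0 -1; -30 0 -110 0 0 0 -1; -30 0 -165 0 0 0 0; -30 0 -200 0 0 0 0; -30 0 -200 0 0 0 0'
python3 - <<'E'
from h import *
s=ctrl.read_state();print(tobed(s['eef_pos']),s['force'],s['width'])
d=snap('top','top3');e=snap('side','side3')
a=cv2.resize(cv2.imread('pics/side3.png')[110:290,260:420],None,fx=3.3,fy=3.3,interpolation=cv2.INTER_CUBIC)
cv2.imwrite('pics/side3z.png',a)
plan([(543,183.5,275,7),(543,183.5,158,7)])
E
```

```text
clock: 6.62
eef_pos: [548.5, -164.9, 281.5]
tool_rot: [3.136, 0.002, 1.695]
force: [-0.3, -0.5, -0.9]
width: 42.6
[   1.31594912 -138.27082394] [-0.32434195 -0.46254599 -0.91157537] 42.608998570654805
-> [543. 184. 275.] rows 6 [345.   39.4   3.4] wz 0.1
-> [543. 184. 158.] rows 2 [344.9  39.4 120.4] wz 0.1
```

View pics/side3z.png

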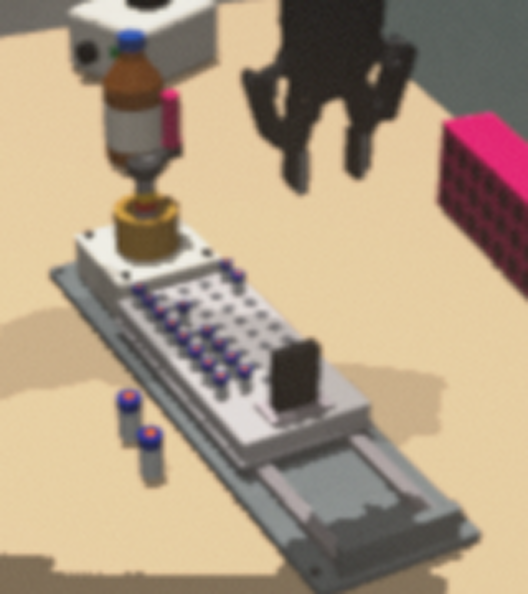

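```bash
python3 -m jog '60 7 0 0 0 0 0; 120 14 0 0 0 0 0; 180 21 0 0 0 0 0; 240 28 0 0 0 0 0; 290 35 0 0 0 0 0; 330 39 0 0 0 0 0; 345 40 0 0 0 0 0; 345 40 0 0 0 0 0'
python3 - <<'E'
from h import *
s=ctrl.read_state();print(s['eef_pos'],s['force'],s['width'],s['qpos'])
plan([(543,183.5,275,7),(543,183.5,158,7)])
d=snap('side','side4')
a=cv2.resize(cv2.imread('pics/side4.png')[90:230,230:410],None,fx=4,fy=4,interpolation=cv2.INTER_CUBIC)
cv2.imwrite('pics/side4z.png',a)
E
```

```text
clock: 7.72
eef_pos: [543.4, 183.3, 277.1]
tool_rot: [-3.139, 0.001, 1.696]
force: [-0.6, -0.8, -0.1]
width: 42.9
[543.37962336 183.2588993  277.13489031] [-0.60435465 -0.84171873 -0.10197081] 42.9107348525429 [-0.68058092  0.50584254  0.47431963  1.68531585 -0.26239667  1.01664588
  0.00770945]
-> [543. 184. 275.] rows 1 [ 0.3 -0.3  2.1] wz 0.2
-> [543. 184. 158.] rows 2 [ 4.000e-01 -1.000e-01  1.191e+02] wz 0.2
```

View pics/side4z.png

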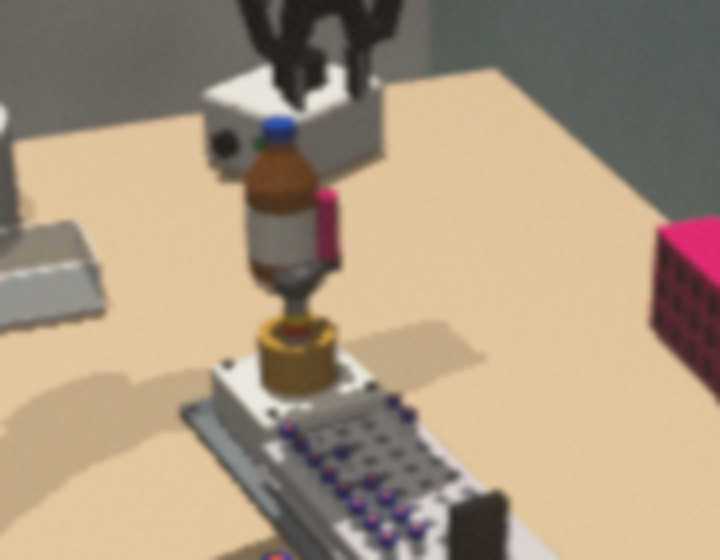

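```bash
python3 -m jog '0 0 50 0 0 0 0; 0 0 90 0 0 0 0; 0 0 110 0 0 0 0; 0 0 117 0 0 0 0; 0 0 117 0 0 0 -1; 0 0 117 0 0 0 -1; 0 0 117 0 0 0 -1; 0 0 117 0 0 0 -1'
python3 - <<'E'
from h import *
s=ctrl.read_state();print(s['eef_pos'],s['force'],s['width'])
d=snap('side','side5')
a=cv2.resize(cv2.imread('pics/side5.png')[90:230,230:410],None,fx=4,fy=4,interpolation=cv2.INTER_CUBIC)
cv2.imwrite('pics/side5z.png',a)
E
```

```text
clock: 8.78
eef_pos: [543.9, 182.2, 162.0]
tool_rot: [-3.141, 0.001, 1.694]
force: [-3.1, -4.3, 5.0]
width: 17.6
[543.881299   182.17749305 162.0112286 ] [-3.12963205 -4.25018802  4.97768643] 17.63137184424644
```

View pics/side5z.png

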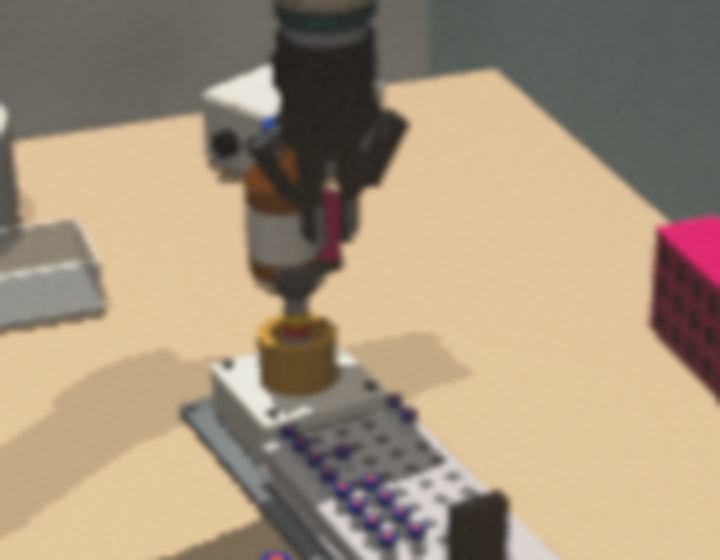

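```bash
cat >> h.py <<'E'
def arc(b1,bs,r=42):
    S=lambda x:np.sin(np.radians(x)); C=lambda x:np.cos(np.radians(x))
    print('; '.join('%.1f %.1f'%(r*(S(b)-S(b1)),r*(C(b)-C(b1))) for b in bs))
AX=np.array([507.3,160.4])
def where():
    s=ctrl.read_state(); p=(s['eef_pos'][:2]-AX); u,v=p@ey,p@ex
    print('b %.1f r %.1f z %.1f'%(np.degrees(np.arctan2(u,v)),np.hypot(u,v),s['eef_pos'][2]),'F tool(u,v,z)',np.round([s['force'][:2]@ey,s['force'][:2]@ex,s['force'][2]],1),'w %.1f t %.2f'%(s['width'],s['clock']), 'eef',s['eef_pos'].round(1))
def look(fn,f=5):
    d=snap('side',fn)
    cv2.imwrite('pics/'+fn+'z.png',cv2.resize(d['image'][125:215,265:345,::-1],None,fx=f,fy=f,interpolation=cv2.INTER_CUBIC)); return d
E
python3 - <<'E'
from h import *
where()
arc(25,range(32,61,7)); arc(60,range(68,101,8))
E
```

```text
b 23.7 r 42.6 z 162.0 F tool(u,v,z) [-3.4 -3.9  4.7] w 17.8 t 8.82 eef [543.9 182.2 162. ]
4.5 -2.4; 8.7 -5.4; 12.5 -8.9; 15.8 -12.8; 18.6 -17.1
2.6 -5.3; 4.4 -10.8; 5.4 -16.6; 5.6 -22.5; 5.0 -28.3
```

```bash
python3 -m jog '0 0 -4 0 0 0 -1; 4.5 -2.4 -4 0 0 0 -1; 8.7 -5.4 -4 0 0 0 -1; 12.5 -8.9 -4 0 0 0 -1; 15.8 -12.8 -4 0 0 0 -1; 18.6 -17.1 -4 0 0 0 -1; 18.6 -17.1 -4 0 0 0 -1'
python3 - <<'E'
from h import *
where(); look('s6')
E
```

```text
clock: 9.7
eef_pos: [524.5, 199.4, 165.4]
tool_rot: [-3.141, 0.0, 1.695]
force: [-1.2, -4.2, -0.6]
width: 17.9
b 59.2 r 42.7 z 165.4 F tool(u,v,z) [-4.  -1.6 -0.6] w 17.9 t 9.70 eef [524.5 199.4 165.4]
```

View pics/s6z.png

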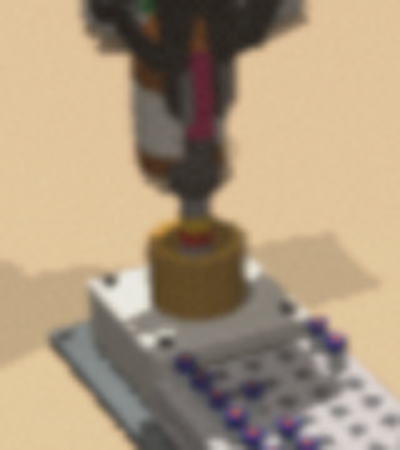

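```bash
cat >> h.py <<'E'
def red(d):
    I=np.array(d['image']).astype(int)[164:182,296:313]
    m=(I[...,0]>1.9*I[...,1])&(I[...,0]>60); return m.sum(), I[:,8,0].tolist()
E
python3 - <<'E'
from h import *
print(red(np.load('pics/s6.npz')),red(np.load('pics/side5.npz')),red(np.load('pics/side0.npz')))
E
python3 -m jog '2.6 -5.3 0 0 0 0 -1; 2.6 -5.3 0 0 0 0 -1'
python3 - <<'E'
from h import *
where(); print(red(look('s7')))
arc(68,[72,76]);arc(76,[80,84]);arc(84,[88,92]);arc(92,[96,100])
E
```

```text
(np.int64(9), [56, 70, 77, 79, 91, 105, 111, 102, 95, 91, 86, 86, 100, 105, 99, 95, 96, 96]) (np.int64(8), [58, 69, 74, 79, 90, 107, 111, 103, 94, 92, 86, 88, 103, 104, 98, 97, 94, 95]) (np.int64(8), [59, 70, 76, 79, 89, 104, 108, 101, 92, 90, 85, 87, 116, 144, 118, 98, 95, 95])
clock: 10.0
eef_pos: [519.2, 201.4, 165.4]
tool_rot: [3.141, 0.0, 1.695]
force: [-0.9, -5.0, 0.1]
width: 17.6
b 66.7 r 42.7 z 165.4 F tool(u,v,z) [-4.8 -1.5  0.1] w 17.6 t 10.00 eef [519.2 201.4 165.4]
(np.int64(9), [57, 71, 76, 77, 91, 105, 110, 103, 94, 90, 86, 86, 102, 105, 97, 97, 97, 96])
1.0 -2.8; 1.8 -5.6
0.6 -2.9; 1.0 -5.8
0.2 -2.9; 0.2 -5.9
-0.2 -2.9; -0.6 -5.8
```

```bash
cat > chk.py <<'E'
import sys
from h import *
where(); d=snap('side',sys.argv[1]); n,c=red(d); print(n,c)
sys.exit(0 if n>=7 else 1)
E
python3 -m jog '1 -2.8 0 0 0 0 -1; 1.8 -5.6 0 0 0 0 -1' >/dev/null && python3 chk.py c76 &&
python3 -m jog '.6 -2.9 0 0 0 0 -1; 1 -5.8 0 0 0 0 -1' >/dev/null && python3 chk.py c84 &&
python3 -m jog '.2 -2.9 0 0 0 0 -1; .2 -5.9 0 0 0 0 -1' >/dev/null && python3 chk.py c92 &&
python3 -m jog '-.2 -2.9 0 0 0 0 -1; -.6 -5.8 0 0 0 0 -1' >/dev/null && python3 chk.py c100
python3 - <<'E'
from h import *
for b in range(100,240,8): print(b);arc(b,[b+4,b+8])
E
```

```text
b 73.2 r 42.6 z 165.6 F tool(u,v,z) [-4.6  0.8 -1.2] w 17.7 t 10.30 eef [514.5 202.4 165.6]
10 [58, 69, 76, 78, 90, 107, 109, 104, 94, 91, 84, 88, 101, 104, 98, 95, 95, 98]
b 81.3 r 42.6 z 165.6 F tool(u,v,z) [-4.9  1.1 -1. ] w 17.6 t 10.60 eef [508.6 203.  165.6]
8 [55, 70, 79, 80, 91, 108, 109, 102, 94, 92, 86, 86, 101, 107, 99, 97, 96, 97]
b 90.0 r 42.6 z 165.5 F tool(u,v,z) [-4.4  1.7 -0.1] w 17.7 t 10.90 eef [502.1 202.7 165.5]
10 [58, 71, 76, 79, 91, 107, 111, 102, 95, 91, 85, 86, 102, 106, 98, 97, 96, 98]
b 98.2 r 42.6 z 165.4 F tool(u,v,z) [-3.9  2.3 -0.8] w 17.6 t 11.20 eef [496.2 201.5 165.4]
9 [58, 71, 73, 79, 90, 105, 110, 103, 94, 90, 86, 88, 102, 107, 98, 97, 97, 97]
100
-0.6 -2.9; -1.4 -5.7
108
-1.0 -2.8; -2.2 -5.4
116
-1.4 -2.6; -2.9 -5.1
124
-1.7 -2.4; -3.6 -4.6
132
-2.0 -2.1; -4.2 -4.1
140
-2.3 -1.8; -4.7 -3.4
148
-2.5 -1.5; -5.2 -2.8
156
-2.7 -1.1; -5.5 -2.0
164
-2.8 -0.7; -5.7 -1.2
172
-2.9 -0.3; -5.8 -0.4
180
-2.9 0.1; -5.8 0.4
188
-2.9 0.5; -5.7 1.2
196
-2.8 0.9; -5.5 2.0
204
-2.6 1.3; -5.2 2.8
212
-2.4 1.6; -4.7 3.4
220
-2.2 2.0; -4.2 4.1
228
-1.9 2.2; -3.6 4.6
236
-1.6 2.5; -2.9 5.1
```

```bash

python3 -m jog '-.6 -2.9 0 0 0 0 -1; -1.4 -5.7 0 0 0 0 -1' >/dev/null && python3 chk.py c108 &&
python3 -m jog '-1 -2.8 0 0 0 0 -1; -2.2 -5.4 0 0 0 0 -1' >/dev/null && python3 chk.py c116 &&
python3 -m jog '-1.4 -2.6 0 0 0 0 -1; -2.9 -5.1 0 0 0 0 -1' >/dev/null && python3 chk.py c124 &&
python3 -m jog '-1.7 -2.4 0 0 0 0 -1; -3.6 -4.6 0 0 0 0 -1' >/dev/null && python3 chk.py c132 &&
python3 -m jog '-2 -2.1 0 0 0 0 -1; -4.2 -4.1 0 0 0 0 -1' >/dev/null && python3 chk.py c140
```

```text
b 106.2 r 42.5 z 165.4 F tool(u,v,z) [-1.8  3.1 -0.3] w 17.5 t 11.50 eef [490.6 199.4 165.4]
10 [59, 72, 76, 79, 92, 107, 109, 102, 95, 92, 86, 88, 103, 105, 98, 97, 97, 98]
b 114.2 r 42.4 z 165.4 F tool(u,v,z) [-0.8  3.2 -0.4] w 17.3 t 11.80 eef [485.3 196.6 165.4]
10 [59, 72, 76, 78, 92, 107, 109, 104, 96, 90, 87, 87, 101, 106, 98, 96, 97, 96]
b 122.4 r 42.3 z 165.3 F tool(u,v,z) [-0.5  3.2  0.2] w 17.6 t 12.10 eef [480.4 193.1 165.3]
8 [57, 69, 78, 81, 91, 105, 110, 103, 94, 91, 88, 86, 102, 105, 99, 96, 96, 97]
b 130.6 r 42.2 z 165.2 F tool(u,v,z) [0.8 2.8 1.6] w 17.7 t 12.40 eef [476.1 188.9 165.2]
10 [58, 72, 76, 80, 91, 105, 109, 103, 93, 90, 87, 87, 102, 104, 98, 96, 97, 96]
b 138.8 r 42.1 z 165.2 F tool(u,v,z) [ 1.7  1.6 -0.2] w 17.7 t 12.70 eef [472.5 184.1 165.2]
9 [58, 71, 75, 81, 90, 106, 110, 103, 97, 92, 86, 89, 101, 106, 99, 98, 97, 98]
```

```bash

python3 -m jog '-2.3 -1.8 0 0 0 0 -1; -4.7 -3.4 0 0 0 0 -1' >/dev/null && python3 chk.py c148 &&
python3 -m jog '-2.5 -1.5 0 0 0 0 -1; -5.2 -2.8 0 0 0 0 -1' >/dev/null && python3 chk.py c156 &&
python3 -m jog '-2.7 -1.1 0 0 0 0 -1; -5.5 -2 0 0 0 0 -1' >/dev/null && python3 chk.py c164 &&
python3 -m jog '-2.8 -.7 0 0 0 0 -1; -5.7 -1.2 0 0 0 0 -1' >/dev/null && python3 chk.py c172 &&
python3 -m jog '-2.9 -.3 0 0 0 0 -1; -5.8 -.4 0 0 0 0 -1' >/dev/null && python3 chk.py c180
python3 - <<'E'
from h import *
look('s180')
E
```

```text
b 146.9 r 42.0 z 165.2 F tool(u,v,z) [ 2.2  0.  -0.7] w 17.5 t 13.00 eef [469.6 178.9 165.2]
10 [58, 71, 75, 80, 90, 105, 110, 105, 94, 90, 87, 87, 103, 104, 98, 95, 96, 97]
b 155.2 r 41.9 z 165.1 F tool(u,v,z) [ 2.3  0.2 -0.5] w 17.6 t 13.30 eef [467.4 173.2 165.1]
9 [57, 71, 77, 79, 90, 108, 110, 102, 96, 89, 86, 88, 102, 106, 98, 97, 93, 96]
b 163.4 r 41.8 z 165.1 F tool(u,v,z) [ 3.4 -1.8 -0.6] w 18.1 t 13.60 eef [466.1 167.4 165.1]
9 [57, 69, 78, 79, 92, 106, 109, 104, 96, 92, 88, 88, 103, 105, 98, 97, 96, 99]
b 171.6 r 41.7 z 165.1 F tool(u,v,z) [ 2.  -3.9 -0.1] w 17.4 t 13.90 eef [465.6 161.4 165.1]
9 [58, 72, 76, 80, 91, 105, 110, 102, 91, 89, 85, 87, 102, 105, 100, 95, 96, 96]
b 179.8 r 41.6 z 165.1 F tool(u,v,z) [ 2.4 -5.1 -0. ] w 17.7 t 14.20 eef [466.  155.5 165.1]
8 [57, 71, 77, 80, 91, 107, 109, 104, 93, 88, 83, 87, 101, 106, 98, 97, 94, 98]
```

View pics/s180z.png

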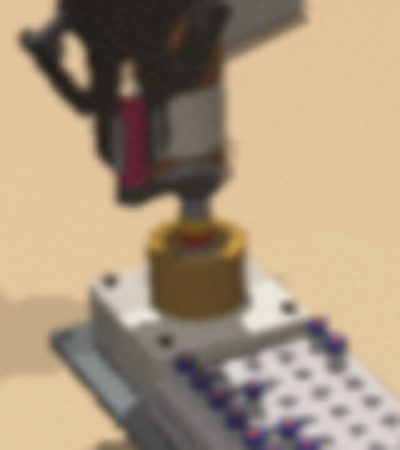

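```bash

python3 -m jog '-2.9 .1 0 0 0 0 -1; -5.8 .4 0 0 0 0 -1' >/dev/null && python3 chk.py c188 &&
python3 -m jog '-2.9 .5 0 0 0 0 -1; -5.7 1.2 0 0 0 0 -1' >/dev/null && python3 chk.py c196 &&
python3 -m jog '-2.8 .9 0 0 0 0 -1; -5.5 2 0 0 0 0 -1' >/dev/null && python3 chk.py c204 &&
python3 -m jog '-2.6 1.3 0 0 0 0 -1; -5.2 2.8 0 0 0 0 -1' >/dev/null && python3 chk.py c212
```

```text
b -171.8 r 41.6 z 165.1 F tool(u,v,z) [ 1.6 -4.2 -0.4] w 18.0 t 14.55 eef [467.2 149.5 165.1]
3 [60, 52, 53, 61, 72, 77, 81, 95, 108, 111, 98, 92, 92, 100, 99, 96, 98, 98]
```

```bash
python3 - <<'E'
from h import *
look('s188');where()
E
```

```text
b -171.3 r 41.6 z 165.1 F tool(u,v,z) [-0.3 -5.2 -0.9] w 17.5 t 14.65 eef [467.3 149.2 165.1]
```

View pics/s188z.png

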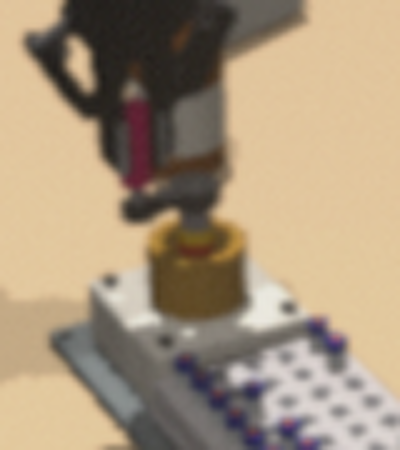

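```bash
python3 - <<'E'
from h import *
for b in (188,128,68,8,-52,-112): print(b);arc(b,[b-7.5*k for k in range(1,9)])
E
```

```text
188
5.5 -0.4; 11.0 -0.1; 16.4 0.9; 21.6 2.6; 26.5 5.0; 31.1 8.0; 35.3 11.6; 38.9 15.7
128
3.1 4.5; 5.6 9.4; 7.4 14.6; 8.5 20.0; 8.9 25.5; 8.6 31.0; 7.6 36.4; 5.8 41.6
68
-2.4 4.9; -5.4 9.5; -9.0 13.7; -13.1 17.4; -17.6 20.5; -22.5 22.9; -27.7 24.7; -33.1 25.9
8
-5.5 0.4; -11.0 0.1; -16.4 -0.9; -21.6 -2.6; -26.5 -5.0; -31.1 -8.0; -35.3 -11.6; -38.9 -15.7
-52
-3.1 -4.5; -5.6 -9.4; -7.4 -14.6; -8.5 -20.0; -8.9 -25.5; -8.6 -31.0; -7.6 -36.4; -5.8 -41.6
-112
2.4 -4.9; 5.4 -9.5; 9.0 -13.7; 13.1 -17.4; 17.6 -20.5; 22.5 -22.9; 27.7 -24.7; 33.1 -25.9
```

```bash
python3 -m jog '5.5 -.4 0 0 0 0 -1; 11 -.1 0 0 0 0 -1; 16.4 .9 0 0 0 0 -1; 21.6 2.6 0 0 0 0 -1; 26.5 5 0 0 0 0 -1; 31.1 8 0 0 0 0 -1; 35.3 11.6 0 0 0 0 -1; 38.9 15.7 0 0 0 0 -1' >/dev/null; python3 chk.py f128
python3 -m jog '3.1 4.5 0 0 0 0 -1; 5.6 9.4 0 0 0 0 -1; 7.4 14.6 0 0 0 0 -1; 8.5 20 0 0 0 0 -1; 8.9 25.5 0 0 0 0 -1; 8.6 31 0 0 0 0 -1; 7.6 36.4 0 0 0 0 -1; 5.8 41.6 0 0 0 0 -1' >/dev/null; python3 chk.py f68
```

```text
b 126.0 r 42.1 z 165.3 F tool(u,v,z) [ 1.6 -4.   0.1] w 17.7 t 15.65 eef [478.6 191.2 165.3]
0 [54, 51, 54, 56, 68, 75, 79, 87, 104, 111, 101, 100, 105, 105, 99, 97, 97, 97]
b 66.2 r 42.5 z 165.3 F tool(u,v,z) [ 0.7 -1.5 -0.4] w 17.5 t 16.70 eef [519.6 201.1 165.3]
0 [58, 53, 53, 56, 62, 72, 77, 82, 96, 108, 109, 103, 108, 106, 100, 96, 97, 96]
```

```bash
python3 -m jog '-2.4 4.9 0 0 0 0 -1; -5.4 9.5 0 0 0 0 -1; -9 13.7 0 0 0 0 -1; -13.1 17.4 0 0 0 0 -1; -17.6 20.5 0 0 0 0 -1; -22.5 22.9 0 0 0 0 -1; -27.7 24.7 0 0 0 0 -1; -33.1 25.9 0 0 0 0 -1' >/dev/null; python3 chk.py f8
python3 -m jog '-5.5 .4 0 0 0 0 -1; -11 .1 0 0 0 0 -1; -16.4 -.9 0 0 0 0 -1; -21.6 -2.6 0 0 0 0 -1; -26.5 -5 0 0 0 0 -1; -31.1 -8 0 0 0 0 -1; -35.3 -11.6 0 0 0 0 -1; -38.9 -15.7 0 0 0 0 -1' >/dev/null; python3 chk.py f-52
```

```text
b 9.1 r 42.5 z 165.0 F tool(u,v,z) [ 1.4 -5.3 -0.5] w 18.0 t 17.75 eef [548.1 172.2 165. ]
0 [58, 56, 53, 51, 56, 68, 74, 78, 87, 106, 111, 107, 109, 105, 100, 95, 96, 96]
b -48.7 r 42.0 z 165.6 F tool(u,v,z) [ 5.4 -2.  -0.7] w 17.6 t 18.80 eef [538.7 132.4 165.6]
0 [85, 77, 59, 51, 54, 60, 72, 76, 82, 99, 109, 112, 126, 149, 121, 99, 96, 95]
```

```bash
python3 -m jog '-3.1 -4.5 0 0 0 0 -1; -5.6 -9.4 0 0 0 0 -1; -7.4 -14.6 0 0 0 0 -1; -8.5 -20 0 0 0 0 -1; -8.9 -25.5 0 0 0 0 -1; -8.6 -31 0 0 0 0 -1; -7.6 -36.4 0 0 0 0 -1; -5.8 -41.6 0 0 0 0 -1' >/dev/null; python3 chk.py f-112
python3 -m jog '2.4 -4.9 0 0 0 0 -1; 5.4 -9.5 0 0 0 0 -1; 9 -13.7 0 0 0 0 -1; 13.1 -17.4 0 0 0 0 -1; 17.6 -20.5 0 0 0 0 -1; 22.5 -22.9 0 0 0 0 -1; 27.7 -24.7 0 0 0 0 -1; 33.1 -25.9 0 0 0 0 -1' >/dev/null; python3 chk.py f-172
python3 - <<'E'
from h import *
look('s360');where()
E
```

```text
b -110.2 r 41.6 z 165.5 F tool(u,v,z) [ 1.4  2.1 -0.7] w 17.7 t 19.85 eef [497.8 119.9 165.5]
3 [95, 84, 78, 76, 75, 76, 68, 57, 53, 55, 76, 96, 97, 90, 91, 91, 93, 90]
b -173.2 r 41.7 z 165.1 F tool(u,v,z) [-1.2 -1.6 -0.5] w 17.4 t 20.90 eef [466.8 150.5 165.1]
0 [78, 76, 71, 58, 51, 51, 63, 72, 76, 84, 101, 116, 124, 114, 100, 98, 98, 96]
b -174.4 r 41.6 z 165.0 F tool(u,v,z) [ 0.4 -2.8 -0.5] w 17.8 t 21.00 eef [466.7 151.3 165. ]
```

View pics/s360z.png

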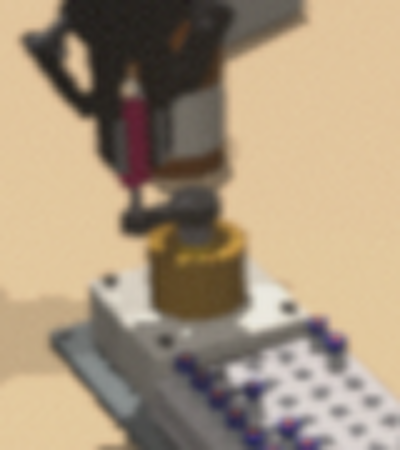

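```bash
python3 - <<'E'
from h import *
t=snap('top','topF'); s=snap('side','sideF'); where()
a0=np.load('pics/side0.npz')['image'].astype(int)
a3=np.load('pics/side3.npz')['image'].astype(int)
# fin top depth position, before and after crank
for n in('side3','sideF'):
    d=np.load('pics/%s.npz'%n)
    vv,uu=np.mgrid[190:260,310:370]; W=px2w(d,np.c_[uu.ravel(),vv.ravel()]); b=tobed(W)
    m=(W[:,2]>65)&(W[:,2]<112)&(abs(b[:,0])<25)&(b[:,1]<-60)&(b[:,1]>-220)&(d['image'][190:260,310:370].sum(2).ravel()<160)
    print(n,m.sum(),np.median(b[m],0))
tb=px2w(t,[(163,163)],150); print(tb)
cv2.imwrite('pics/F.png',np.vstack([cv2.resize(s['image'][90:290,220:460,::-1],None,fx=2.4,fy=2.4)[:290*1+190],]))
E
```

```text
b -174.1 r 41.6 z 165.1 F tool(u,v,z) [ 0.5 -2.1 -1. ] w 17.8 t 21.10 eef [466.8 151.1 165.1]
side3 180 [  -3.64086426 -104.24308727]
sideF 175 [  -3.58869302 -104.57694118]
[[588.79916372 447.10642204 150.        ]]
```

View pics/F.png

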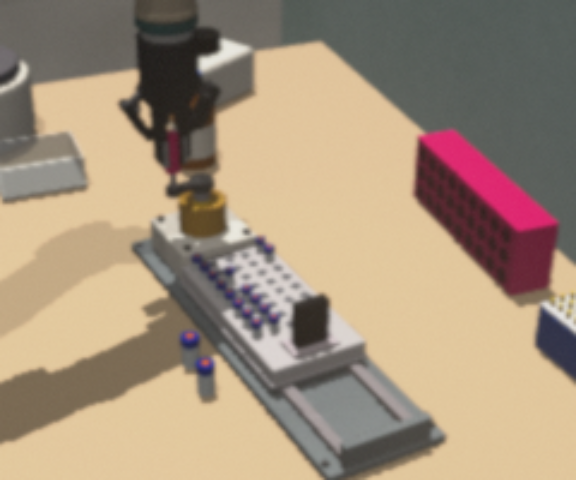

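View pics/topF.png

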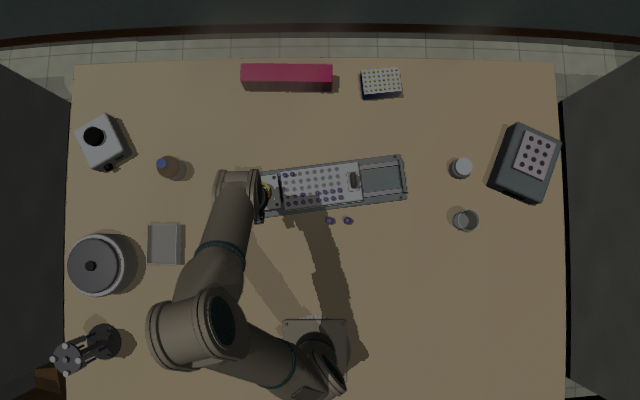

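```bash
python3 -c "
from h import *
where(); print(ctrl.finish_job())"
```

```text
b -174.1 r 41.6 z 165.1 F tool(u,v,z) [ 0.5 -2.1 -1. ] w 17.8 t 21.10 eef [466.8 151.1 165.1]
the job is handed in; nothing more can be done
None
```

The tray is home and the bolt is started one full turn; I handed the job in at 21.1 s with the gripper still holding the crank handle.

- **Tray:** I pushed the fin with closed fingers until the tray met the stop, where the force rose to 19 N with no further travel. A measurement after the crank work found the fin within 0.4 mm of where I had left it.
- **Finding the thread:** I turned the crank backward about 165° (2.9 rad). The bolt dropped somewhere in the last 8° of that, seen as the red band sinking into the boss and the crank arm dropping clear of the held handle. I stopped there.
- **Forward turn:** I measured about 363° clockwise from where I stopped. Counted from the drop itself it is roughly 355–363°, because I only checked every 8°. The yellow band is now inside the boss, but I judged the bolt's height from that picture and did not measure it in millimetres.
- **Forces and surroundings:** The forces I read between moves while cranking were about 6 N or less. In the last pictures the vials, bottle, jar, beaker and tub all look where they were at the start.

No check failed. The grip width read 17.4–18.1 mm on the 19 mm handle throughout, a steady offset that I put down to the reading or to compression.

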